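# Stand the staining reagents in their drip trays, tall ones at the back first

## Task

Get the staining corner ready: stand each of the four closed containers in the steel drip tray of its own shape and size, flat on the tray's floor, the square and the oblong one lined up with the sides of their trays. Put both tall bottles into their trays in the back row (the row farther from the robot) before either short jar goes into its tray in the front row. Keep the containers upright, set them down rather than dropping them, and do not push away the little culture dish and the cover-slip box that stand between the rows.

Things in the scene. Friction and masses are not known exactly. Their poses are not given: they have to be found in the camera images.
- bottle_round: Tall round bottle, amber glass with a paper label and a round white screw cap. Body diameter 64, straight up to 78 mm, shoulder narrowing to a neck of diameter 26 at 96 mm; cap diameter 36 from 109 to 135 mm (the top; good to grip). About 350 g. Starts in the front row. Origin: centre of the underside; z up. 
- bottle_square: Tall square bottle, white plastic with a paper label and a round grey screw cap. Body 54 x 54 in plan, straight up to 78 mm, shoulder narrowing to a neck of diameter 26 at 88 mm; cap diameter 36 from 99 to 125 mm (the top; good to grip). About 320 g. Starts in the front row. Origin: centre of the underside; z up. Its x and y axes are square to its sides.
- jar_round: Short round jar, amber glass with a round white lid. Diameter 40, height 56 mm; about 100 g. Starts in the back row. Origin: centre of the underside; z up. 
- jar_oblong: Short oblong slide-staining jar, clear glass with an oblong white lid with a grey bar in the middle. 72 mm along its x axis, 38 mm along its y axis, height 58 mm; about 180 g. Starts in the back row. Origin: centre of the underside; z up. 
- tray_large_round: Large round steel drip tray, for the tall round bottle. Inside diameter 84, floor 3 mm above the bench, rim 10 mm high and 3 mm thick. Fixed; stands in the back row. Origin: centre of the underside; z up. 
- tray_square: Square steel drip tray, for the tall square bottle. Inside 74 x 74, floor 3 mm above the bench, rim 10 mm high and 3 mm thick. Fixed; stands in the back row. Origin: centre of the underside; z up. Its x and y axes are square to its sides.
- tray_small_round: Small round steel drip tray, for the short round jar. Inside diameter 58, floor 3 mm above the bench, rim 10 mm high and 3 mm thick. Fixed; stands in the front row. Origin: centre of the underside; z up. 
- tray_oblong: Oblong steel drip tray, for the short oblong jar. Inside 92 mm along its x axis and 58 mm along its y axis, floor 3 mm above the bench, rim 10 mm high and 3 mm thick. Fixed; stands in the front row. Origin: centre of the underside; z up. 
- dish: Bystander: small round clear culture dish with its lid on and a brown medium inside, diameter 51, height 16 mm, loose, between the two rows. To be left where it is. Origin: centre of the underside; z up. 
- slip_box: Bystander: small grey cover-slip box, 36 x 30 mm, height 13 mm, loose, between the two rows. To be left where it is. Origin: centre of the underside; z up. 
Mind the look-alikes: they are no part of the job. Leave any purple look-alike of the bottle_round alone.

How it is judged:
By the outcome, as a careful person would: the job done as asked, in the order asked, and still so for the second after the job is handed in, with the robot touching nothing.
It also fails if it takes over 102 s, if anything falls off the work surface, if the arm or the gripper's body presses on something with over 40 N, if the wrist force passes 120 N, or if a joint passes its speed limit or range.

## Robot

A 6-joint arm with a two-finger parallel gripper is mounted at the origin on the work surface. World frame = base frame: x ahead of the robot, y to its left, z up, the work surface at z = 0. Lengths are in m, angles in rad, forces in N, time in s.
With the tool pointing down it reaches from about 0.35 to 0.775 m from the base axis. Payload 5.5 kg.
Tool frame: the origin (TCP) lies at the very end of the fingers, on their centre line; the grasp point (between the pads) lies 19 mm behind it; z points along the fingers, y is the direction in which the jaws open and shut (so a half turn about z gives the same grasp; the last joint's range is limited). The gripper opens to 85 mm and grips with 20 to 120 N. Pads are 22 mm wide; open, the fingers measure 114 mm over their backs; the gripper's body (76 mm by 85 mm) begins 54 mm behind the grasp point. The pads swing forward as they close: fully open they stand 13 mm farther back than shut.
Start: joints at [-1.397, 0.313, 0.046, 1.304, 0, 1.431], TCP at [0.177, -0.547, 0.231] pointing down, gripper open.
Joint ranges: [-2.76, 2.76], [-0.86, 1.69], [-1.03, 1.26], [-2.2, 2.34], [-1.47, 1.5], [-3.14, 3.14]. Speed limits (rad/s): [2.57, 2.57, 3.14, 3.14, 3.14, 3.14].

## Interface

Orientations are given as a unit quaternion [w, x, y, z].
In Python, from workcell import get_state, imaging, env, spotter gives the robot as it stands.
- The arm moves only by the tool play_rows, never from a script. Its argument "moves" is a list of rows, each an object with "claw": the finger opening in cm, from 0 to 8.54; "delta_pos": the shift along the tool's x, y, z in cm, a list of three; "twist": the turn about the tool's z in degrees. A call has 1 to 12 rows; each row is the pose to reach, as a shift and turn from the pose commanded when the call began, along the tool's axes at that moment; what a row does not reach only later rows make up. A row lasts 1/8 s, in which the tool goes at most 62.5 mm and 10.7 degrees, less where a joint would pass 70% of its speed; a pose out of reach is approached as far as the arm can. A call with a gripper value outside its range is refused whole. The fingers move at their own pace and stop on an object; "force" is the grip in N (left out, the last holds). Time passes only in rows, so rows that repeat a pose let the fingers close. It gives the time, the measured TCP pose, the force and the opening at its end, in the units of the state.
- get_state(): the state, without advancing time (a new reading comes with each control period).
- imaging.read_camera(name): name is "side" or "top" or "wrist"; returns the picture (400x640x3 uint8, red, green, blue); there is no depth.
- imaging.camera_info(name): a dict with "fx", "fy", "cx", "cy" (pixels), "world_to_cam" (4x4, takes a point from world to camera coordinates). Camera axes: x right, y down, z forward; pixel columns grow to the right and rows downward; lengths in m; the calibration is good to about 2 mm. A picture is of the moment at which its call begins: read the wrist's pose just before it. camera_info takes no time and is no camera call; for the wrist camera it gives the pose at the moment of the call.
- env.hand_in(): hands the job in, once; it reports no verdict.
Trained networks look in the newest picture that a camera, given by its name, has taken for a name from the list of things; names that differ only in an ending like _2 or _b are one class to them, and where a whole thing is asked for, a point or a joint stands for the part that bears it (a point fixed in the world has none). Each returns a list of dicts, best first, with "conf" (0 to 1); they miss things now and then, are a little off and sometimes report something else, mostly with a low value. They report only what shows in the picture. A call takes as long as a camera call. They do not tell look-alikes from the thing itself.
- spotter.spot_in(camera, query): "extent" ([left, top, right, bottom] in pixels, round what is visible of it).
The state is a dict: "clock": time; "joint_pos": joint angles; "qvel": joint speeds; "tau": joint torques, N m; "tcp_pos": TCP position; "orientation": TCP orientation; "wrist_force": force on the tool from outside, world axes, zero at the start; "ft_torque": the same for the moment, N m; "finger_gap": finger opening in m.
Only numpy, scipy, OpenCV 4.12 (cv2) and the standard library are available. Lean on these libraries where they do the work, as an engineer would, in place of code of your own. Each camera call takes 0.05 s, during which the arm holds its last target. There are 200 camera calls.

## Working session

There is one attempt and no reset: what is moved stays moved. The work goes in short steps, Python scripts to look and compute and a tool call to move; the robot and the scene stay as the last step left them, time stands still between calls to the robot, and variables do not carry over. Pictures are saved under pics/ and viewed, about 12 in all and at most 16, crops included, and the job is handed in when it is done.

Besides the shell and the picture viewer there is one more tool, called after "Emit:" as name(argument=value, ...) on one line, values as JSON. play_rows: Moves the arm, as the interface text tells. Its arguments: {"type":"object","properties":{"moves":{"type":"array"},"force":{"type":"number"}},"required":["moves"]}

```bash
mkdir -p pics; ls; python3 - <<'E'
from workcell import get_state, imaging, env, spotter
import cv2
print(get_state())
for c in ("top","side"):
    im=imaging.read_camera(c); cv2.imwrite(f"pics/{c}0.png",im[:,:,::-1])
    i=imaging.camera_info(c); print(c,i)
    for n in "bottle_round bottle_square jar_round jar_oblong tray_large_round tray_square tray_small_round tray_oblong dish slip_box".split():
        print(n,[(round(d["conf"],2),[round(float(v)) for v in d["extent"]]) for d in spotter.spot_in(c,n)][:3])
E
```

```text
pics
{'clock': 0.0, 'joint_pos': array([-1.39662070e+00,  3.13996342e-01,  4.49919266e-02,  1.30359765e+00,
        7.02883394e-06,  1.43118614e+00]), 'qvel': array([ 2.81691263e-04, -1.73723134e-03,  1.33357643e-03,  1.41417933e-03,
       -6.27667038e-05, -1.13097056e-04]), 'tau': array([-2.81224638e-03, -4.80634654e+01,  2.98529148e+01,  1.94661407e-02,
       -2.17768870e-04, -1.48456053e-05]), 'tcp_pos': array([ 0.17737975, -0.54642734,  0.23041647]), 'orientation': array([-9.02793341e-04,  9.87717132e-01,  1.56249967e-01, -1.20893388e-05]), 'wrist_force': array([-0.40126887, -0.68072144, -0.69676733]), 'ft_torque': array([ 0.03800576, -0.06182323,  0.00982603]), 'finger_gap': 0.08550658171893191}
top {'fx': 400.83086531719977, 'fy': 400.83086531719977, 'cx': 319.73873672195214, 'cy': 198.6720692731848, 'world_to_cam': array([[ 0.01910889, -0.99957498,  0.02201635, -0.04634655],
       [-0.98100092, -0.02299673, -0.19263526,  0.48066815],
       [ 0.19305969, -0.01791702, -0.98102341,  0.73112604],
       [ 0.        ,  0.        ,  0.        ,  1.        ]])}
bottle_round [(0.9
[... 810 characters left out ...]
-0.51766473,  0.59740403],
       [ 0.        ,  0.        ,  0.        ,  1.        ]])}
bottle_round [(0.88, [340, 149, 374, 218]), (0.86, [388, 163, 419, 236]), (0.5, [415, 125, 430, 167])]
bottle_square [(0.97, [368, 130, 397, 188])]
jar_round [(0.77, [220, 193, 238, 226])]
jar_oblong [(0.97, [317, 138, 336, 162]), (0.19, [369, 132, 396, 189])]
tray_large_round [(0.88, [258, 176, 299, 197])]
tray_square [(0.82, [112, 247, 176, 292])]
tray_small_round [(0.77, [202, 288, 242, 325]), (0.73, [220, 193, 240, 228]), (0.35, [206, 248, 236, 267])]
tray_oblong [(0.69, [271, 232, 321, 276]), (0.15, [318, 134, 337, 167])]
dish [(0.86, [208, 245, 235, 268]), (0.37, [116, 246, 175, 290])]
slip_box []
```

```bash
python3 - <<'E'
import cv2
a=cv2.imread("pics/top0.png")[90:310,130:530]; cv2.imwrite("pics/top0c.png",cv2.resize(a,None,fx=2,fy=2,interpolation=cv2.INTER_CUBIC))
a=cv2.imread("pics/side0.png")[100:350,90:490]; cv2.imwrite("pics/side0c.png",cv2.resize(a,None,fx=2,fy=2,interpolation=cv2.INTER_CUBIC))
E
```

```text
(no output)
```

View pics/top0c.png

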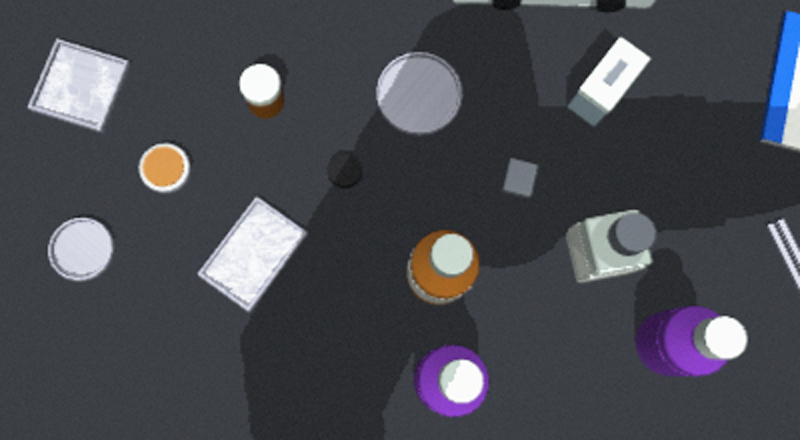

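View pics/side0c.png

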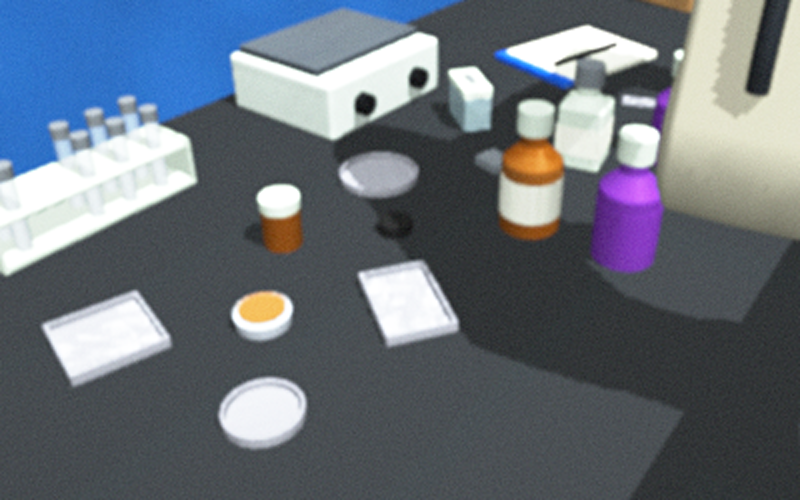

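The top view shows every container and tray. The amber bottle's cap is at crop (452,254), with purple look-alikes at (460,380) and (720,338). The square bottle's cap is at (634,233), and its body is tilted. There is also an unlisted low black thing at (345,169), which I'll avoid.

```bash
cat > h.py <<'E'
import numpy as np
from workcell import get_state, imaging, env, spotter
def back(px,z,i):
    M=np.array(i["world_to_cam"]);R=M[:3,:3];o=-R.T@M[:3,3]
    d=R.T@np.array([(px[0]-i["cx"])/i["fx"],(px[1]-i["cy"])/i["fy"],1.])
    return o+d*(z-o[2])/d[2]
def proj(p,i):
    M=np.array(i["world_to_cam"]);c=M[:3,:3]@np.asarray(p)+M[:3,3]
    return np.array([i["fx"]*c[0]/c[2]+i["cx"],i["fy"]*c[1]/c[2]+i["cy"]])
def yaw(s=None):
    s=s or get_state();w,x,y,z=s["orientation"]
    return np.degrees(np.arctan2(2*(x*y+w*z),1-2*(y*y+z*z)))
def delta(p,yawdeg=None):
    """cm in tool axes and twist deg to reach world p with tool-x at yawdeg (mod 180)"""
    s=get_state();a=np.radians(yaw(s));d=np.array(p)-s["tcp_pos"]
    t=0 if yawdeg is None else -((yawdeg-yaw(s)+90)%180-90)
    return np.round(100*np.array([d[0]*np.cos(a)+d[1]*np.sin(a),d[0]*np.sin(a)-d[1]*np.cos(a),-d[2]]),2),round(t,1)
E
python3 - <<'E'
from h import *
i=imaging.camera_info("top")
f=lambda p,z:back((p[0]/2+130-.25,p[1]/2+90-.25),z,i)
for n,p,z in [("bottle_round",(452,254),.135),("purpleA",(462,381),.135),("purpleB",(725,338),.135),("bsq cap",(634,233),.125),("jar_round",(261,84),.056),("trayLR",(419,93),.01),("traySR",(81,249),.01),("dish",(164,167),.016),("slip",(520,177),.013),("black",(345,169),.01),("jarobl",(615,76),.058)]:
    w=f(p,z);print(n,w.round(4),"r",round(np.hypot(*w[:2]),3))
for n,ps,z in [("traysq",[(58,39),(128,62),(101,130),(29,107)],.01),("trayob",[(257,197),(306,234),(250,311),(199,272)],.01),("jarob",[(621,38),(650,58),(602,113),(579,94)],.058),("sqbody",[(568,227),(642,210),(652,266),(580,281)],.07)]:
    q=np.array([f(p,z)[:2] for p in ps]);e=np.roll(q,-1,0)-q
    print(n,q.mean(0).round(4),np.linalg.norm(e,axis=1).round(3),(np.degrees(np.arctan2(e[:,1],e[:,0]))%180).round(1))
print(yaw(),imaging.camera_info("wrist"))
E
```

```text
bottle_round [ 0.4343 -0.0966  0.135 ] r 0.445
purpleA [ 0.3282 -0.1051  0.135 ] r 0.345
purpleB [ 0.3679 -0.3272  0.135 ] r 0.492
bsq cap [ 0.4579 -0.2572  0.125 ] r 0.525
jar_round [0.6119 0.0843 0.056 ] r 0.618
trayLR [ 0.6236 -0.0753  0.01  ] r 0.628
traySR [0.45   0.2622 0.01  ] r 0.521
dish [0.5352 0.184  0.016 ] r 0.566
slip [ 0.5345 -0.18    0.013 ] r 0.564
black [5.393e-01 2.000e-04 1.000e-02] r 0.539
jarobl [ 0.6293 -0.2678  0.058 ] r 0.684
traysq [0.6237 0.28  ] [0.079 0.078 0.079 0.079] [ 72.6 163.8  73.3 163.4]
trayob [0.4498 0.0901] [0.063 0.095 0.065 0.095] [ 54.1 146.3  54.4 145.3]
jarob [ 0.6297 -0.266 ] [0.035 0.078 0.029 0.075] [ 54.1 139.5  49.3 143.8]
sqbody [ 0.4553 -0.2534] [0.073 0.054 0.07  0.052] [104.3   7.5 102.9  11. ]
17.979714382669233 {'fx': 336.08933147937086, 'fy': 336.08933147937086, 'cx': 319.3223713767788, 'cy': 202.8305131680808, 'world_to_cam': array([[ 3.10437550e-01, -9.50593772e-01, -8.54594630e-05,
        -5.75427856e-01],
       [-9.04490009e-01, -2.95408996e-01,  3.07622089e-01,
        -4.29122764e-02],
       [-2.92448887e-01, -9.54201504e-02, -9.51508614e-01,
         3.79387386e-01],
       [ 0.00000000e+00,  0.00000000e+00,  0.00000000e+00,
         1.00000000e+00]])}
```

```bash
python3 - <<'E'
from h import *
i=imaging.camera_info("side")
print("side-crop proj",[(2*(proj(p,i)-[90,100])).round() for p in [(.4343,-.0966,.135),(.4579,-.2572,.125),(.6236,-.0753,.01),(.6119,.0843,.056)]])
M=np.array(imaging.camera_info("wrist")["world_to_cam"]);print("cam pos",-M[:3,:3].T@M[:3,3])
print(delta((.434,-.097,.2304),60))
E
```

```text
side-crop proj [array([537., 105.]), array([591.,  62.]), array([380., 169.]), array([282., 194.])]
cam pos [ 0.25077211 -0.52347361  0.37414195]
(array([ 38.29, -34.88,   0.09]), np.float64(-42.0))
```

Emit:
play_rows(moves=[{"claw": 6, "delta_pos": [4.5, -4.1, 0], "twist": -5}, {"claw": 6, "delta_pos": [8.8, -8, 0], "twist": -10}, {"claw": 6, "delta_pos": [13, -11.8, 0], "twist": -15}, {"claw": 6, "delta_pos": [17.2, -15.7, 0], "twist": -20}, {"claw": 6, "delta_pos": [21.5, -19.6, 0], "twist": -25}, {"claw": 6, "delta_pos": [25.8, -23.5, 0], "twist": -30}, {"claw": 6, "delta_pos": [30, -27.4, 0], "twist": -35}, {"claw": 6, "delta_pos": [34.3, -31.2, 0], "twist": -40}, {"claw": 6, "delta_pos": [38.3, -34.9, 0], "twist": -42}, {"claw": 6, "delta_pos": [38.3, -34.9, 0], "twist": -42}, {"claw": 6, "delta_pos": [38.3, -34.9, 0], "twist": -42}], force=50)

```text
clock: 2.48
tcp_pos: [0.434, -0.0966, 0.2313]
orientation: [0.0, 0.866, 0.5, -0.0]
wrist_force: [0.5, -0.2, -0.8]
finger_gap: 0.06
```

```bash
python3 - <<'E'
from h import *
import cv2
i=imaging.camera_info("wrist");im=imaging.read_camera("wrist");cv2.imwrite("pics/w1.png",im[:,:,::-1])
for p in [(.4343,-.0966,.135),(.4579,-.2572,.125)]:print(proj(p,i).round(1))
for n in ("bottle_round","bottle_square"):print(n,spotter.spot_in("wrist",n))
print(delta((.434,-.097,.103)),yaw(),get_state()["tcp_pos"],get_state()["finger_gap"])
E
```

```text
[320.9 202.5]
[433.2 335.1]
bottle_round [{'extent': [338.8, 316.1, 395.9, 383.2], 'conf': 0.61}, {'extent': [289.0, 137.2, 358.3, 224.2], 'conf': 0.6}, {'extent': [191.3, 193.8, 272.5, 291.3], 'conf': 0.58}]
bottle_square [{'extent': [429.4, 6.7, 519.4, 106.3], 'conf': 0.2}]
(array([ 9.000e-02, -1.000e-02,  1.283e+01]), 0) 59.849190726012786 [ 0.43364621 -0.09783948  0.23132019] 0.059698179794797065
```

View pics/w1.png

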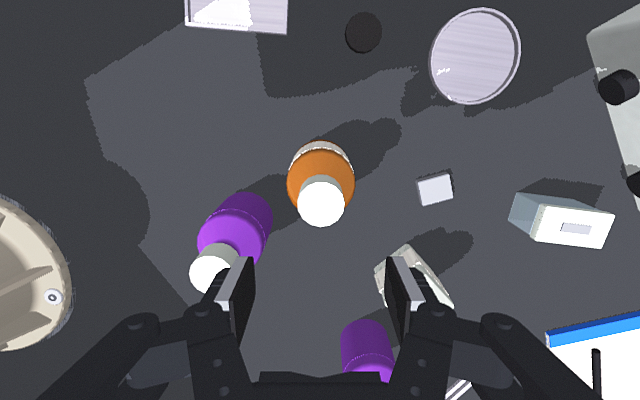

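The amber cap is at pixel (321,202), as predicted. The purple look-alike at (213,270) is clear of the jaws. Descending to grip.

Emit:
play_rows(moves=[{"claw": 6, "delta_pos": [0.1, 0, 4], "twist": 0}, {"claw": 6, "delta_pos": [0.1, 0, 8], "twist": 0}, {"claw": 6, "delta_pos": [0.1, 0, 11], "twist": 0}, {"claw": 6, "delta_pos": [0.1, 0, 12.8], "twist": 0}, {"claw": 6, "delta_pos": [0.1, 0, 12.8], "twist": 0}, {"claw": 3, "delta_pos": [0.1, 0, 12.8], "twist": 0}, {"claw": 3, "delta_pos": [0.1, 0, 12.8], "twist": 0}, {"claw": 3, "delta_pos": [0.1, 0, 12.8], "twist": 0}, {"claw": 3, "delta_pos": [0.1, 0, 12.8], "twist": 0}, {"claw": 3, "delta_pos": [0.1, 0, 12.8], "twist": 0}], force=60)

```text
clock: 3.88
tcp_pos: [0.4353, -0.0966, 0.1046]
orientation: [0.001, 0.866, 0.5, 0.0]
wrist_force: [-2.0, -1.7, 5.9]
finger_gap: 0.034
```

```bash
python3 - <<'E'
from h import *
print(get_state()["finger_gap"],get_state()["wrist_force"],get_state()["tcp_pos"],delta((.6236,-.0753,.17)),delta((.6236,-.0753,.1065)))
E
```

```text
0.0340337044976694 [-1.96556847 -1.6615177   5.86014345] [ 0.43529216 -0.09662212  0.10456867] (array([11.27, 15.24, -6.54]), 0) (array([11.27, 15.24, -0.19]), 0)
```

Emit:
play_rows(moves=[{"claw": 3, "delta_pos": [0, 0, -1], "twist": 0}, {"claw": 3, "delta_pos": [0, 0, -3], "twist": 0}, {"claw": 3, "delta_pos": [1, 1.2, -5.5], "twist": 0}, {"claw": 3, "delta_pos": [3, 4, -7], "twist": 0}, {"claw": 3, "delta_pos": [5.2, 7, -7], "twist": 0}, {"claw": 3, "delta_pos": [7.4, 10, -7], "twist": 0}, {"claw": 3, "delta_pos": [9.4, 12.7, -7], "twist": 0}, {"claw": 3, "delta_pos": [10.8, 14.6, -7], "twist": 0}, {"claw": 3, "delta_pos": [11.3, 15.2, -6], "twist": 0}, {"claw": 3, "delta_pos": [11.3, 15.2, -5], "twist": 0}, {"claw": 3, "delta_pos": [11.3, 15.2, -5], "twist": 0}])

```text
clock: 5.25
tcp_pos: [0.6204, -0.0738, 0.1515]
orientation: [-0.001, 0.866, 0.5, -0.002]
wrist_force: [-0.1, 0.2, -4.0]
finger_gap: 0.0344
```

```bash
python3 - <<'E'
from h import *
import cv2
print(get_state()["finger_gap"],get_state()["wrist_force"],get_state()["tcp_pos"],delta((.6236,-.0753,.1065)))
a=imaging.read_camera("top")[90:310,130:530,::-1];b=imaging.read_camera("side")[80:330,90:490,::-1]
cv2.imwrite("pics/c2.png",cv2.resize(np.vstack([a,b]),None,fx=1.25,fy=1.25))
E
```

```text
0.03435949901898542 [-0.12715802  0.20270045 -4.01587518] [ 0.6204073  -0.07381716  0.15146338] (array([0.03, 0.35, 4.5 ]), 0)
```

View pics/c2.png

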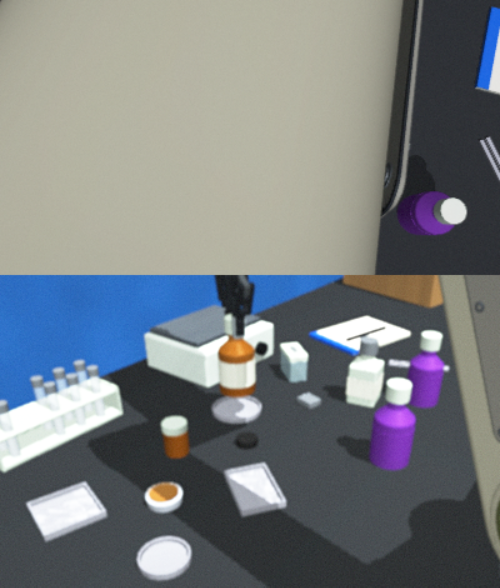

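The bottle hangs upright over its tray. Lowering it slowly.

Emit:
play_rows(moves=[{"claw": 3, "delta_pos": [0, 0.3, 1], "twist": 0}, {"claw": 3, "delta_pos": [0, 0.3, 2], "twist": 0}, {"claw": 3, "delta_pos": [0, 0.3, 3], "twist": 0}, {"claw": 3, "delta_pos": [0, 0.3, 3.6], "twist": 0}, {"claw": 3, "delta_pos": [0, 0.3, 4.0], "twist": 0}, {"claw": 3, "delta_pos": [0, 0.3, 4.2], "twist": 0}, {"claw": 3, "delta_pos": [0, 0.3, 4.4], "twist": 0}, {"claw": 3, "delta_pos": [0, 0.3, 4.5], "twist": 0}, {"claw": 3, "delta_pos": [0, 0.3, 4.5], "twist": 0}])

```text
clock: 6.48
tcp_pos: [0.6253, -0.0756, 0.1084]
orientation: [0.0, 0.866, 0.5, 0.0]
wrist_force: [1.7, 0.1, -4.6]
finger_gap: 0.0349
```

Emit:
play_rows(moves=[{"claw": 3, "delta_pos": [0, 0, 0.1], "twist": 0}, {"claw": 3, "delta_pos": [0, 0, 0.15], "twist": 0}, {"claw": 3, "delta_pos": [0, 0, 0.2], "twist": 0}, {"claw": 3, "delta_pos": [0, 0, 0.2], "twist": 0}])

```text
clock: 6.98
tcp_pos: [0.6255, -0.0757, 0.1076]
orientation: [0.0, 0.866, 0.5, 0.0]
wrist_force: [-2.4, -0.1, 5.4]
finger_gap: 0.0348
```

Emit:
play_rows(moves=[{"claw": 6, "delta_pos": [0, 0, 0.2], "twist": 0}, {"claw": 6, "delta_pos": [0, 0, 0.2], "twist": 0}, {"claw": 6, "delta_pos": [0, 0, 0.2], "twist": 0}, {"claw": 6, "delta_pos": [0, 0, -3], "twist": 0}, {"claw": 6, "delta_pos": [0, 0, -7], "twist": 0}, {"claw": 6, "delta_pos": [-3, -0.7, -11], "twist": -5}, {"claw": 6, "delta_pos": [-8, -1.8, -11], "twist": -14}, {"claw": 6, "delta_pos": [-13, -2.9, -11], "twist": -23}, {"claw": 6, "delta_pos": [-18, -4, -11], "twist": -32}, {"claw": 6, "delta_pos": [-22, -5, -11], "twist": -40}, {"claw": 6, "delta_pos": [-24.1, -5.4, -11], "twist": -40}, {"claw": 6, "delta_pos": [-24.1, -5.4, -11], "twist": -40}])

```text
clock: 8.48
tcp_pos: [0.4572, -0.2584, 0.2165]
orientation: [0.0, 0.644, 0.765, -0.0]
wrist_force: [-0.0, 0.8, 0.1]
finger_gap: 0.06
```

```bash
python3 - <<'E'
from h import *
import cv2
i=imaging.camera_info("wrist");im=imaging.read_camera("wrist");cv2.imwrite("pics/w3.png",im[:,:,::-1])
print(proj((.4579,-.2572,.125),i).round(1))
print(delta((.458,-.2572,.093)),yaw(),get_state()["tcp_pos"])
a=imaging.read_camera("side")[:,:,::-1];cv2.imwrite("pics/s3.png",a)
print(spotter.spot_in("side","bottle_round"), proj((.6236,-.0753,.138),imaging.camera_info("side")))
E
```

```text
[322.8 204.7]
(array([ 0.05,  0.03, 12.34]), 0) 99.88124902121143 [ 0.45781647 -0.25772839  0.21642194]
[{'extent': [414.2, 125.3, 430.5, 186.4], 'conf': 0.85}, {'extent': [385.9, 164.0, 422.9, 234.9], 'conf': 0.62}, {'extent': [265.2, 127.2, 297.7, 193.9], 'conf': 0.55}] [277.78128461 132.29561977]
```

View pics/w3.png

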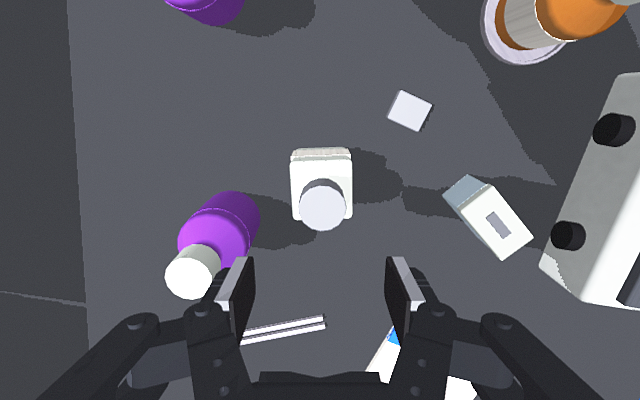

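```bash
cat >> h.py <<'E'
import cv2
from scipy.optimize import minimize
def sil(pts,i,shape=(400,640),S=4):
    m=np.zeros((shape[0],shape[1]),np.uint8)
    q=np.array([proj(p,i) for p in pts],np.float32)
    h=cv2.convexHull(q).reshape(-1,2);cv2.fillPoly(m,[np.round(h*16).astype(np.int32)],255,cv2.LINE_AA,4);return m/255.
def rect(x,y,a,lx,ly,z):
    c,s=np.cos(np.radians(a)),np.sin(np.radians(a))
    return [(x+c*u-s*v,y+s*u+c*v,z) for u,v in ((lx/2,ly/2),(-lx/2,ly/2),(-lx/2,-ly/2),(lx/2,-ly/2))]
def circ(x,y,r,z):return [(x+r*np.cos(t),y+r*np.sin(t),z) for t in np.linspace(0,6.28,24)]
def fit(mask,model,p0,step):
    f=lambda p:np.abs(np.clip(model(p),0,1)-mask).sum()
    s=np.array([p0]+[np.add(p0,np.eye(len(p0))[k]*step[k]) for k in range(len(p0))])
    r=minimize(f,p0,method="Nelder-Mead",options=dict(initial_simplex=s));return r.x,r.fun,mask.sum()
E
python3 - <<'E'
from h import *
i=imaging.camera_info("wrist");im=cv2.imread("pics/w3.png").astype(int)
m=np.zeros((400,640));sub=im[130:240,270:370];g=(sub.min(2)>125)&(sub.max(2)-sub.min(2)<60)
m[130:240,270:370]=g
n,l,st,_=cv2.connectedComponentsWithStats(m.astype(np.uint8));k=1+st[1:,4].argmax();m=(l==k).astype(np.uint8);print(st[k])
m=cv2.morphologyEx(m,cv2.MORPH_CLOSE,np.ones((5,5)))
model=lambda p:np.maximum(sil(rect(*p[:3],.054,.054,0)+rect(*p[:3],.054,.054,.078),i),sil(circ(p[0],p[1],.018,.099)+circ(p[0],p[1],.018,.125),i))
for a in (0,10,20):print(fit(m,model,[.458,-.257,a],[.004,.004,8]))
# tray square & oblong from top0
it=imaging.camera_info("top");t=cv2.imread("pics/top0.png").astype(int)
for (y0,y1,x0,x1),c,lx,ly in [((100,165,140,200),(.6237,.28,73),.08,.08),((182,252,220,292),(.4498,.0901,145),.098,.064)]:
    m=np.zeros((400,640));m[y0:y1,x0:x1]=t[y0:y1,x0:x1].min(2)>105
    md=lambda p:sil(rect(*p,lx,ly,0)+rect(*p,lx,ly,.01),it)
    print(fit(m,md,c,[.004,.004,6]))
E
```

```text
[ 289  147   64   85 4461]
(array([ 0.45872702, -0.25845016, 13.05061734]), np.float64(435.66666666666663), np.uint64(4556))
(array([ 0.45868205, -0.25776081, 12.41131923]), np.float64(442.20784313725494), np.uint64(4556))
(array([ 0.45845129, -0.25853114, 12.24899524]), np.float64(420.7882352941176), np.uint64(4556))
(array([ 0.62412681,  0.28130832, 73.95809899]), np.float64(163.05882352941177), np.float64(1452.0))
(array([4.50614789e-01, 9.17261667e-02, 1.44734571e+02]), np.float64(76.2156862745098), np.float64(1598.0))
```

Fits: bottle yaw ≈12.5°, tray yaw ≈73.5° (so turn −29° in yaw). The purple bottle is clear of the jaws. Gripping the cap.

Emit:
play_rows(moves=[{"claw": 6, "delta_pos": [0, 0, 4], "twist": 0}, {"claw": 6, "delta_pos": [0, 0, 8], "twist": 0}, {"claw": 6, "delta_pos": [0, 0.05, 11], "twist": 0}, {"claw": 6, "delta_pos": [0, 0.05, 12.3], "twist": 0}, {"claw": 6, "delta_pos": [0, 0.05, 12.3], "twist": 0}, {"claw": 3, "delta_pos": [0, 0.05, 12.3], "twist": 0}, {"claw": 3, "delta_pos": [0, 0.05, 12.3], "twist": 0}, {"claw": 3, "delta_pos": [0, 0.05, 12.3], "twist": 0}, {"claw": 3, "delta_pos": [0, 0.05, 12.3], "twist": 0}, {"claw": 3, "delta_pos": [0, 0.05, 12.3], "twist": 0}, {"claw": 3, "delta_pos": [0, 0.05, 11.3], "twist": 0}, {"claw": 3, "delta_pos": [0, 0.05, 9], "twist": 0}])

```text
clock: 10.12
tcp_pos: [0.4573, -0.2564, 0.1258]
orientation: [-0.002, 0.643, 0.766, -0.0]
wrist_force: [1.0, 0.7, -2.3]
finger_gap: 0.0346
```

```bash
python3 - <<'E'
from h import *
s=get_state();print(s["finger_gap"],s["wrist_force"],s["tcp_pos"],yaw(),delta((.624,.2805,.2)))
E
```

```text
0.0345533892392075 [ 0.99745799  0.74077807 -2.33567625] [ 0.45731065 -0.25641296  0.12577371] 99.96977185292242 (array([49.99, 25.71, -7.42]), 0)
```

Emit:
play_rows(moves=[{"claw": 3, "delta_pos": [0, 0, -3], "twist": 0}, {"claw": 3, "delta_pos": [1.5, 0.8, -6], "twist": 1}, {"claw": 3, "delta_pos": [5, 2.6, -7.4], "twist": 3}, {"claw": 3, "delta_pos": [10, 5.1, -7.4], "twist": 6}, {"claw": 3, "delta_pos": [15, 7.7, -7.4], "twist": 9}, {"claw": 3, "delta_pos": [20, 10.3, -7.4], "twist": 12}, {"claw": 3, "delta_pos": [25, 12.9, -7.4], "twist": 15}, {"claw": 3, "delta_pos": [30, 15.4, -7.4], "twist": 18}, {"claw": 3, "delta_pos": [35, 18, -7.4], "twist": 21}, {"claw": 3, "delta_pos": [40, 20.6, -7.4], "twist": 24}, {"claw": 3, "delta_pos": [44.5, 22.9, -7.4], "twist": 27}, {"claw": 3, "delta_pos": [47.5, 24.5, -7.4], "twist": 29}])

```text
clock: 11.62
tcp_pos: [0.6173, 0.2554, 0.1999]
orientation: [-0.0, 0.814, 0.581, -0.0]
wrist_force: [0.7, -0.1, -3.2]
finger_gap: 0.0344
```

```bash
python3 - <<'E'
from h import *
print(get_state()["tcp_pos"],yaw(),delta((.624,.2805,.145),71))
E
```

```text
[0.61732189 0.25543057 0.19988797] 71.00519167775091 (array([ 2.59, -0.18,  5.49]), np.float64(0.0))
```

Emit:
play_rows(moves=[{"claw": 3, "delta_pos": [1.5, -0.1, 0], "twist": 0}, {"claw": 3, "delta_pos": [2.5, -0.2, 1], "twist": 0}, {"claw": 3, "delta_pos": [2.5, -0.2, 2.5], "twist": 0}, {"claw": 3, "delta_pos": [2.5, -0.2, 4], "twist": 0}, {"claw": 3, "delta_pos": [2.5, -0.2, 5], "twist": 0}, {"claw": 3, "delta_pos": [2.5, -0.2, 5.5], "twist": 0}, {"claw": 3, "delta_pos": [2.5, -0.2, 5.5], "twist": 0}])

```text
clock: 12.5
tcp_pos: [0.6236, 0.277, 0.145]
orientation: [-0.0, 0.814, 0.58, -0.0]
wrist_force: [-0.9, 0.5, -3.4]
finger_gap: 0.0348
```

```bash
python3 - <<'E'
from h import *
print(get_state()["tcp_pos"],yaw(),delta((.624,.2805,.0965),71),get_state()["joint_pos"])
b=imaging.read_camera("side")[100:400,20:320,::-1];cv2.imwrite("pics/s4.png",cv2.resize(b,None,fx=2,fy=2))
w=imaging.read_camera("wrist")[:,:,::-1];cv2.imwrite("pics/w4.png",w)
E
```

```text
[0.62358193 0.27700249 0.14498025] 70.95615809380323 (array([ 0.34, -0.07,  4.85]), np.float64(-0.0)) [ 3.00561664e-01  5.56799427e-01  2.08004732e-01  1.22250420e+00
 -1.03485741e-04  2.20373583e+00]
```

View pics/w4.png

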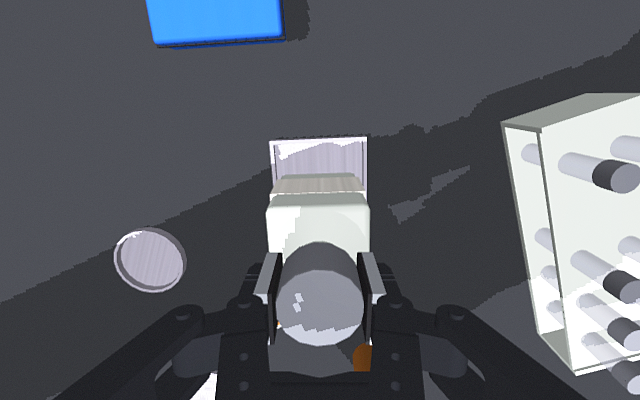

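View pics/s4.png

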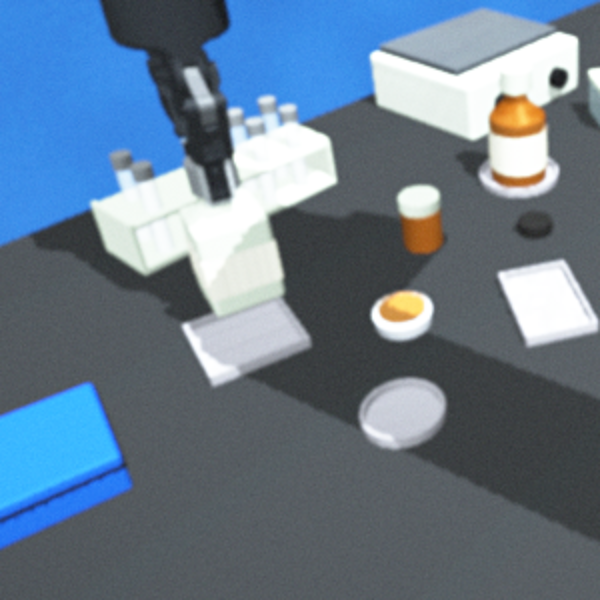

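The wrist view shows the bottle over its tray, near parallel. Tray far edge runs (270,140)–(367,136) and the bottle's shoulder is about 1° off. The side view shows it upright allowing for perspective, with the amber bottle in its tray. Lowering with a −1° twist.

Emit:
play_rows(moves=[{"claw": 3, "delta_pos": [0.3, -0.1, 1], "twist": -1}, {"claw": 3, "delta_pos": [0.3, -0.1, 2], "twist": -1}, {"claw": 3, "delta_pos": [0.3, -0.1, 3], "twist": -1}, {"claw": 3, "delta_pos": [0.3, -0.1, 3.8], "twist": -1}, {"claw": 3, "delta_pos": [0.3, -0.1, 4.3], "twist": -1}, {"claw": 3, "delta_pos": [0.3, -0.1, 4.6], "twist": -1}, {"claw": 3, "delta_pos": [0.3, -0.1, 4.8], "twist": -1}, {"claw": 3, "delta_pos": [0.3, -0.1, 4.9], "twist": -1}, {"claw": 3, "delta_pos": [0.3, -0.1, 4.9], "twist": -1}])

```text
clock: 13.72
tcp_pos: [0.6238, 0.2808, 0.0981]
orientation: [0.0, 0.809, 0.588, 0.001]
wrist_force: [-3.9, -0.5, 5.8]
finger_gap: 0.0346
```

Emit:
play_rows(moves=[{"claw": 6, "delta_pos": [0, 0, 0], "twist": 0}, {"claw": 6, "delta_pos": [0, 0, 0], "twist": 0}, {"claw": 6, "delta_pos": [0, 0, 0], "twist": 0}, {"claw": 6, "delta_pos": [0, 0, -3], "twist": 0}, {"claw": 6, "delta_pos": [0, 0, -7], "twist": 0}, {"claw": 6.5, "delta_pos": [-2, 0.5, -10], "twist": 0}, {"claw": 6.5, "delta_pos": [-7, 1.8, -11], "twist": 0}, {"claw": 6.5, "delta_pos": [-12, 3.1, -10], "twist": 0}, {"claw": 6.5, "delta_pos": [-16.5, 4.3, -8], "twist": 0}, {"claw": 6.5, "delta_pos": [-19.1, 4.9, -6], "twist": 0}, {"claw": 6.5, "delta_pos": [-19.1, 4.9, -5], "twist": 0}, {"claw": 6.5, "delta_pos": [-19.1, 4.9, -5], "twist": 0}])

```text
clock: 15.22
tcp_pos: [0.6109, 0.0841, 0.1456]
orientation: [-0.001, 0.809, 0.588, -0.0]
wrist_force: [-0.2, -0.5, -0.5]
finger_gap: 0.0645
```

```bash
python3 - <<'E'
from h import *
i=imaging.camera_info("wrist");im=imaging.read_camera("wrist");w=im[:,:,::-1]
p=proj((.612,.0843,.056),i);w=cv2.circle(w.copy(),tuple(int(v) for v in p),4,(0,0,255),1)
b=imaging.read_camera("side")[160:360,60:260,::-1]
cv2.imwrite("pics/w5.png",np.hstack([cv2.resize(w,(480,300)),cv2.resize(b,(300,300))]))
print(p,delta((.612,.0843,.02)),get_state()["tcp_pos"],get_state()["finger_gap"],spotter.spot_in("wrist","jar_round"))
E
```

```text
[322.59613988 205.31348343] (array([-0.04,  0.04, 12.68]), 0) [0.61169473 0.08481057 0.14682523] 0.065040041895192 [{'extent': [296.7, 159.9, 350.5, 229.5], 'conf': 0.88}]
```

View pics/w5.png

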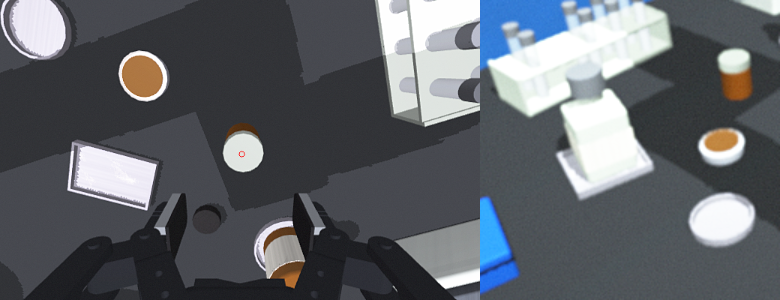

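The jar lid is where predicted (marker at its centre), and the square bottle stands in its tray. Gripping the jar.

Emit:
play_rows(moves=[{"claw": 6.5, "delta_pos": [0, 0, 4], "twist": 0}, {"claw": 6.5, "delta_pos": [0, 0, 8], "twist": 0}, {"claw": 6.5, "delta_pos": [0, 0, 11], "twist": 0}, {"claw": 6.5, "delta_pos": [0, 0, 12.6], "twist": 0}, {"claw": 6.5, "delta_pos": [0, 0, 12.6], "twist": 0}, {"claw": 3.5, "delta_pos": [0, 0, 12.6], "twist": 0}, {"claw": 3.5, "delta_pos": [0, 0, 12.6], "twist": 0}, {"claw": 3.5, "delta_pos": [0, 0, 12.6], "twist": 0}, {"claw": 3.5, "delta_pos": [0, 0, 12.6], "twist": 0}, {"claw": 3.5, "delta_pos": [0, 0, 12.6], "twist": 0}, {"claw": 3.5, "delta_pos": [0, 0, 11.6], "twist": 0}, {"claw": 3.5, "delta_pos": [0, 0, 9], "twist": 0}], force=40)

```text
clock: 16.88
tcp_pos: [0.6095, 0.0836, 0.0555]
orientation: [-0.001, 0.809, 0.588, -0.002]
wrist_force: [0.3, -0.5, -0.6]
finger_gap: 0.0389
```

```bash
python3 - <<'E'
from h import *
s=get_state();print(s["finger_gap"],s["wrist_force"],s["tcp_pos"],yaw(),delta((.45,.2622,.1)))
E
```

```text
0.03887753500534136 [ 0.34027351 -0.47333322 -0.55171375] [0.60954681 0.08358328 0.05548679] 71.97234380771464 (array([ 12.05, -20.7 ,  -4.45]), 0)
```

Emit:
play_rows(moves=[{"claw": 3.5, "delta_pos": [0, 0, -3], "twist": 0}, {"claw": 3.5, "delta_pos": [1, -1.7, -5], "twist": 0}, {"claw": 3.5, "delta_pos": [3, -5, -5], "twist": 0}, {"claw": 3.5, "delta_pos": [5.4, -9, -5], "twist": 0}, {"claw": 3.5, "delta_pos": [7.8, -13.2, -5], "twist": 0}, {"claw": 3.5, "delta_pos": [10, -17, -5], "twist": 0}, {"claw": 3.5, "delta_pos": [11.4, -19.5, -4.5], "twist": 0}, {"claw": 3.5, "delta_pos": [12, -20.6, -3.5], "twist": 0}, {"claw": 3.5, "delta_pos": [12, -20.6, -2], "twist": 0}, {"claw": 3.5, "delta_pos": [12, -20.6, -1], "twist": 0}, {"claw": 3.5, "delta_pos": [12, -20.6, -1], "twist": 0}])

```text
clock: 18.25
tcp_pos: [0.4522, 0.2605, 0.0648]
orientation: [-0.0, 0.81, 0.587, -0.001]
wrist_force: [-0.6, 0.5, -0.2]
finger_gap: 0.0385
```

```bash
python3 - <<'E'
from h import *
s=get_state();print(s["finger_gap"],s["wrist_force"],s["tcp_pos"],yaw(),delta((.45,.2622,.024)))
w=imaging.read_camera("wrist")[:,:,::-1];b=imaging.read_camera("side")[160:400,100:340,::-1]
cv2.imwrite("pics/w6.png",np.hstack([cv2.resize(w,(480,300)),cv2.resize(b,(300,300))]))
E
```

```text
0.03852092044449878 [-0.55988599  0.48995629 -0.24530523] [0.45220949 0.26045353 0.0647969 ] 71.89081428180675 (array([ 0.1 , -0.26,  4.08]), 0)
```

View pics/w6.png

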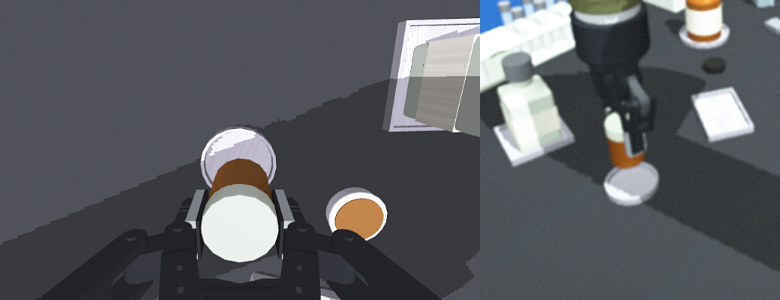

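The jar is over its tray, and the dish is clear of the right finger. Lowering.

Emit:
play_rows(moves=[{"claw": 3.5, "delta_pos": [0.1, -0.2, 1], "twist": 0}, {"claw": 3.5, "delta_pos": [0.1, -0.2, 2], "twist": 0}, {"claw": 3.5, "delta_pos": [0.1, -0.2, 2.8], "twist": 0}, {"claw": 3.5, "delta_pos": [0.1, -0.2, 3.4], "twist": 0}, {"claw": 3.5, "delta_pos": [0.1, -0.2, 3.8], "twist": 0}, {"claw": 3.5, "delta_pos": [0.1, -0.2, 4.0], "twist": 0}, {"claw": 3.5, "delta_pos": [0.1, -0.2, 4.1], "twist": 0}, {"claw": 3.5, "delta_pos": [0.1, -0.2, 4.1], "twist": 0}])

```text
clock: 19.35
tcp_pos: [0.451, 0.2632, 0.0254]
orientation: [0.0, 0.809, 0.588, 0.0]
wrist_force: [-0.2, 0.5, -0.9]
finger_gap: 0.0388
```

Emit:
play_rows(moves=[{"claw": 3.5, "delta_pos": [0, 0, 0.1], "twist": 0}, {"claw": 3.5, "delta_pos": [0, 0, 0.2], "twist": 0}, {"claw": 3.5, "delta_pos": [0, 0, 0.2], "twist": 0}])

```text
clock: 19.73
tcp_pos: [0.4513, 0.2634, 0.0249]
orientation: [0.0, 0.809, 0.588, 0.001]
wrist_force: [-3.2, -1.2, 10.0]
finger_gap: 0.0391
```

Emit:
play_rows(moves=[{"claw": 5.8, "delta_pos": [0, 0, 0.1], "twist": 0}, {"claw": 5.8, "delta_pos": [0, 0, 0.1], "twist": 0}, {"claw": 5.8, "delta_pos": [0, 0, 0.1], "twist": 0}, {"claw": 5.8, "delta_pos": [0, 0, -2], "twist": 0}, {"claw": 5.8, "delta_pos": [0, 0, -6], "twist": 0}, {"claw": 6.5, "delta_pos": [0, 0, -11], "twist": 0}, {"claw": 6.5, "delta_pos": [-3, 2.3, -15], "twist": -10}, {"claw": 6.5, "delta_pos": [-7, 5.3, -17], "twist": -20}, {"claw": 6.5, "delta_pos": [-11.5, 8.6, -17], "twist": -30}, {"claw": 6.5, "delta_pos": [-16, 11.9, -17], "twist": -40}, {"claw": 6.5, "delta_pos": [-20.5, 15.3, -17], "twist": -50}, {"claw": 6.5, "delta_pos": [-25, 18.6, -17], "twist": -60}])

```text
clock: 21.22
tcp_pos: [0.5505, -0.0328, 0.1932]
orientation: [0.0, 0.406, 0.914, 0.0]
wrist_force: [0.8, 0.6, 1.2]
finger_gap: 0.0648
```

```bash
python3 - <<'E'
from h import *
s=get_state();print(s["tcp_pos"],yaw(),delta((.6297,-.267,.15),142))
E
```

```text
[ 0.5505172  -0.0328208   0.19321323] 132.13330275546602 (array([-22.68,  -9.84,   4.32]), np.float64(-9.9))
```

Emit:
play_rows(moves=[{"claw": 6.5, "delta_pos": [-5, -2.2, 0], "twist": -4}, {"claw": 6.5, "delta_pos": [-10, -4.4, 0], "twist": -8}, {"claw": 6.5, "delta_pos": [-15, -6.5, 0], "twist": -10}, {"claw": 6.5, "delta_pos": [-20, -8.7, 1.5], "twist": -10}, {"claw": 6.5, "delta_pos": [-22.7, -9.8, 3], "twist": -10}, {"claw": 6.5, "delta_pos": [-22.7, -9.8, 4.3], "twist": -10}, {"claw": 6.5, "delta_pos": [-22.7, -9.8, 4.3], "twist": -10}])

```text
clock: 22.1
tcp_pos: [0.6271, -0.2646, 0.1484]
orientation: [-0.002, 0.327, 0.945, 0.0]
wrist_force: [-0.1, 0.6, 0.4]
finger_gap: 0.0648
```

```bash
python3 - <<'E'
from h import *
i=imaging.camera_info("wrist");w=imaging.read_camera("wrist")[:,:,::-1].copy();cv2.imwrite("pics/w7raw.png",w)
print(get_state()["tcp_pos"],yaw(),proj((.6297,-.267,.058),i))
q=np.array([proj(p,i) for p in rect(.6297,-.267,142,.072,.038,.058)]);cv2.polylines(w,[q.astype(int)],True,(0,0,255),1)
cv2.imwrite("pics/w7.png",w);print(spotter.spot_in("wrist","jar_oblong"))
E
```

```text
[ 0.62762503 -0.2643531   0.14968091] 141.83595936386922 [321.02391833 213.49208499]
[{'extent': [290.8, 157.2, 346.1, 260.9], 'conf': 0.76}]
```

View pics/w7.png

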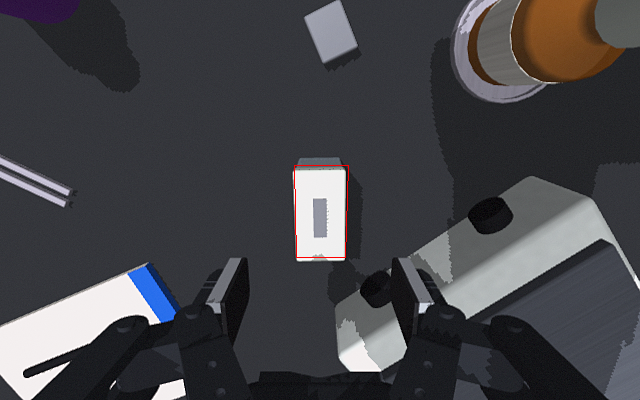

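```bash
python3 - <<'E'
from h import *
i=imaging.camera_info("side");f=lambda p,z:back((p[0]/2+90,p[1]/2+100),z,i).round(3)
print("front corners z0",f((333,133),0),f((437,90),0),f((238,98),0))
for z in(.04,.05,.06,.07):print(z,f((326,80),z),f((438,38),z))
print("knob",[f((420,77),z) for z in (.02,.03)])
t=imaging.camera_info("top");print([back((457,92),z,t).round(3) for z in (0,.06)],[back((130+610/2,93),z,t).round(3) for z in (.02,.03)])
w=imaging.camera_info("wrist");print("jar",back((320,214.5),.058,w),delta((.6297,-.267,.02)))
print("device top front edge",[back(p,.06,w).round(3) for p in ((335,310),(430,245),(530,178))],"knob",back((374,288),.03,w))
# finger path
a=np.radians(142);print("finger",np.array([.6285,-.2675])+.047*np.array([np.sin(a),-np.cos(a)]))
E
```

```text
front corners z0 [ 0.745 -0.126  0.   ] [ 0.723 -0.317  0.   ] [ 0.924 -0.126  0.   ]
0.04 [ 0.804 -0.179  0.04 ] [ 0.784 -0.401  0.04 ]
0.05 [ 0.787 -0.162  0.05 ] [ 0.768 -0.379  0.05 ]
0.06 [ 0.77  -0.145  0.06 ] [ 0.751 -0.357  0.06 ]
0.07 [ 0.752 -0.128  0.07 ] [ 0.734 -0.335  0.07 ]
knob [array([ 0.742, -0.302,  0.02 ]), array([ 0.727, -0.283,  0.03 ])]
[array([ 0.736, -0.334,  0.   ]), array([ 0.706, -0.31 ,  0.06 ])] [array([ 0.723, -0.278,  0.02 ]), array([ 0.718, -0.275,  0.03 ])]
jar [ 0.63180771 -0.26854214  0.058     ] (array([-0.29, -0.11, 13.06]), 0)
device top front edge [array([ 0.704, -0.309,  0.06 ]), array([ 0.702, -0.217,  0.06 ]), array([ 0.702, -0.133,  0.06 ])] knob [ 0.72472088 -0.2796642   0.03      ]
finger [ 0.65743609 -0.23046349]
```

The lid runs from (294,168) to (346,261), parallel to the jaws and about 2 px off the prediction. The hotplate front is at x≈0.72 and clear of the fingers. Gripping the oblong jar.

Emit:
play_rows(moves=[{"claw": 6.5, "delta_pos": [-0.4, -0.1, 4], "twist": 0}, {"claw": 6.5, "delta_pos": [-0.4, -0.1, 8], "twist": 0}, {"claw": 6.5, "delta_pos": [-0.4, -0.1, 11], "twist": 0}, {"claw": 6.5, "delta_pos": [-0.4, -0.1, 12.9], "twist": 0}, {"claw": 6.5, "delta_pos": [-0.4, -0.1, 12.9], "twist": 0}, {"claw": 3.3, "delta_pos": [-0.4, -0.1, 12.9], "twist": 0}, {"claw": 3.3, "delta_pos": [-0.4, -0.1, 12.9], "twist": 0}, {"claw": 3.3, "delta_pos": [-0.4, -0.1, 12.9], "twist": 0}, {"claw": 3.3, "delta_pos": [-0.4, -0.1, 12.9], "twist": 0}, {"claw": 3.3, "delta_pos": [-0.4, -0.1, 12.9], "twist": 0}])

```text
clock: 23.45
tcp_pos: [0.6322, -0.2691, 0.0235]
orientation: [0.002, 0.327, 0.945, 0.0]
wrist_force: [0.8, 2.4, 6.5]
finger_gap: 0.0374
```

Emit:
play_rows(moves=[{"claw": 3.3, "delta_pos": [0, 0, -1], "twist": 0}, {"claw": 3.3, "delta_pos": [0, 0, -4], "twist": 0}, {"claw": 3.3, "delta_pos": [0, 0, -8], "twist": 0}, {"claw": 3.3, "delta_pos": [0, 0, -12.5], "twist": 0}, {"claw": 3.3, "delta_pos": [2.5, 1.2, -16], "twist": -1}, {"claw": 3.3, "delta_pos": [6.5, 3.1, -16.5], "twist": -2}, {"claw": 3.3, "delta_pos": [11, 5.2, -16.5], "twist": -3}, {"claw": 3.3, "delta_pos": [16, 7.5, -16.5], "twist": -3}, {"claw": 3.3, "delta_pos": [21, 9.9, -16.5], "twist": -3}, {"claw": 3.3, "delta_pos": [26, 12.2, -16.5], "twist": -3}, {"claw": 3.3, "delta_pos": [30, 14.1, -15], "twist": -3}, {"claw": 3.3, "delta_pos": [33, 15.5, -12], "twist": -3}])

```text
clock: 24.95
tcp_pos: [0.4675, 0.0583, 0.1425]
orientation: [0.002, 0.302, 0.953, 0.0]
wrist_force: [0.7, -0.5, -2.5]
finger_gap: 0.0378
```

```bash
python3 - <<'E'
from h import *
s=get_state();print(s["tcp_pos"],s["finger_gap"],yaw(),delta((.4502,.091,.075),144.9))
E
```

```text
[0.46753245 0.05831672 0.1424762 ] 0.03780393631194033 144.83638749970788 (array([3.3 , 1.67, 6.75]), np.float64(-0.1))
```

Emit:
play_rows(moves=[{"claw": 3.3, "delta_pos": [1.5, 0.8, 1.5], "twist": 0}, {"claw": 3.3, "delta_pos": [2.8, 1.4, 3.5], "twist": 0}, {"claw": 3.3, "delta_pos": [3.1, 1.6, 5], "twist": 0}, {"claw": 3.3, "delta_pos": [3.1, 1.6, 6], "twist": 0}, {"claw": 3.3, "delta_pos": [3.1, 1.6, 6.5], "twist": 0}, {"claw": 3.3, "delta_pos": [3.1, 1.6, 6.5], "twist": 0}])

```text
clock: 25.7
tcp_pos: [0.4515, 0.0876, 0.0763]
orientation: [-0.0, 0.303, 0.953, -0.0]
wrist_force: [-0.4, 0.5, -1.4]
finger_gap: 0.0375
```

```bash
python3 - <<'E'
from h import *
s=get_state();print(s["tcp_pos"],s["finger_gap"],yaw(),delta((.4502,.091,.026),144.9))
w=imaging.read_camera("wrist")[:,:,::-1];b=imaging.read_camera("side")[160:400,160:400,::-1]
cv2.imwrite("pics/w8.png",np.hstack([cv2.resize(w,(480,300)),cv2.resize(b,(300,300))]))
E
```

```text
[0.45149405 0.08761083 0.07633697] 0.037538176000060854 144.7558088453117 (array([0.3 , 0.2 , 5.03]), np.float64(-0.1))
```

View pics/w8.png

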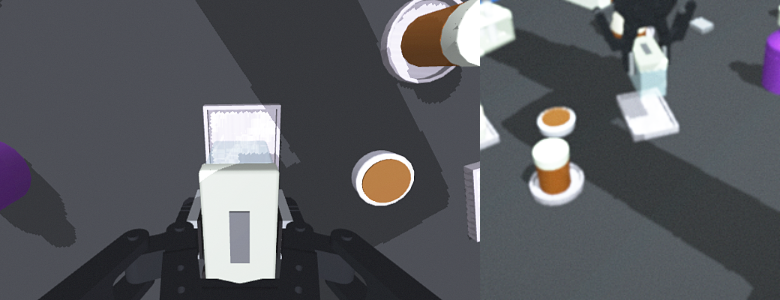

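The jar is parallel to its tray (tray columns 204–280, jar 201–279), and the round jar stands in its own. Lowering.

Emit:
play_rows(moves=[{"claw": 3.3, "delta_pos": [0.3, 0.15, 1], "twist": 0}, {"claw": 3.3, "delta_pos": [0.3, 0.15, 2.2], "twist": 0}, {"claw": 3.3, "delta_pos": [0.3, 0.15, 3.4], "twist": 0}, {"claw": 3.3, "delta_pos": [0.3, 0.15, 4.2], "twist": 0}, {"claw": 3.3, "delta_pos": [0.3, 0.15, 4.6], "twist": 0}, {"claw": 3.3, "delta_pos": [0.3, 0.15, 4.8], "twist": 0}, {"claw": 3.3, "delta_pos": [0.3, 0.15, 4.9], "twist": 0}, {"claw": 3.3, "delta_pos": [0.3, 0.15, 4.9], "twist": 0}])

```text
clock: 26.8
tcp_pos: [0.45, 0.0909, 0.0275]
orientation: [0.0, 0.302, 0.953, 0.0]
wrist_force: [0.0, 0.5, -2.6]
finger_gap: 0.0374
```

Emit:
play_rows(moves=[{"claw": 3.3, "delta_pos": [0, 0, 0.1], "twist": 0}, {"claw": 3.3, "delta_pos": [0, 0, 0.15], "twist": 0}, {"claw": 3.3, "delta_pos": [0, 0, 0.2], "twist": 0}, {"claw": 3.3, "delta_pos": [0, 0, 0.2], "twist": 0}])

```text
clock: 27.3
tcp_pos: [0.4501, 0.091, 0.0264]
orientation: [0.001, 0.302, 0.953, 0.0]
wrist_force: [-3.3, 1.1, 9.8]
finger_gap: 0.0373
```

Emit:
play_rows(moves=[{"claw": 5.8, "delta_pos": [0, 0, 0.15], "twist": 0}, {"claw": 5.8, "delta_pos": [0, 0, 0.15], "twist": 0}, {"claw": 5.8, "delta_pos": [0, 0, 0.1], "twist": 0}, {"claw": 5.8, "delta_pos": [0, 0, -2], "twist": 0}, {"claw": 5.8, "delta_pos": [0, 0, -6], "twist": 0}, {"claw": 5.8, "delta_pos": [0, 0, -12], "twist": 0}, {"claw": 5.8, "delta_pos": [0, 0, -18], "twist": 0}, {"claw": 5.8, "delta_pos": [-2, -6, -20], "twist": 0}, {"claw": 5.8, "delta_pos": [-3.6, -12, -20], "twist": 0}, {"claw": 5.8, "delta_pos": [-5.4, -18, -20], "twist": 0}, {"claw": 5.8, "delta_pos": [-7.2, -24, -20], "twist": 0}, {"claw": 5.8, "delta_pos": [-9, -30, -20], "twist": 0}])

```text
clock: 28.8
tcp_pos: [0.3506, -0.2044, 0.2255]
orientation: [0.001, 0.302, 0.953, -0.0]
wrist_force: [1.4, 0.3, 0.3]
finger_gap: 0.0579
```

Emit:
play_rows(moves=[{"claw": 5.8, "delta_pos": [-1.8, -6, 0], "twist": 0}, {"claw": 5.8, "delta_pos": [-3.5, -12, 0], "twist": 0}, {"claw": 5.8, "delta_pos": [-4.5, -15.5, 0], "twist": 0}, {"claw": 5.8, "delta_pos": [-4.5, -15.5, 0], "twist": 0}, {"claw": 5.8, "delta_pos": [-4.5, -15.5, 0], "twist": 0}])

```text
clock: 29.42
tcp_pos: [0.2987, -0.3545, 0.225]
orientation: [-0.0, 0.303, 0.953, 0.0]
wrist_force: [0.6, 0.8, 0.3]
finger_gap: 0.0578
```

```bash
python3 - <<'E'
from h import *
i=imaging.camera_info("top");t=imaging.read_camera("top")[:,:,::-1].copy();cv2.imwrite("pics/t9raw.png",t)
s=imaging.read_camera("side")[:,:,::-1];cv2.imwrite("pics/s9.png",s)
cv2.imwrite("pics/t9.png",np.vstack([cv2.resize(t[95:255,130:470],None,fx=1.8,fy=1.8,interpolation=cv2.INTER_CUBIC),cv2.resize(s[110:330,90:430],None,fx=1.8,fy=1.8,interpolation=cv2.INTER_CUBIC)[:290]]))
for n in ("dish","slip_box","jar_round"):print(n,[d for d in spotter.spot_in("top",n)][:2])
E
```

```text
dish [{'extent': [151.9, 200.5, 178.1, 222.0], 'conf': 0.61}, {'extent': [200.3, 157.9, 223.3, 189.6], 'conf': 0.59}]
slip_box [{'extent': [381.5, 171.8, 401.1, 184.8], 'conf': 0.63}]
jar_round [{'extent': [316.7, 124.2, 359.1, 156.1], 'conf': 0.57}, {'extent': [136.4, 99.7, 186.1, 148.5], 'conf': 0.44}]
```

View pics/t9.png

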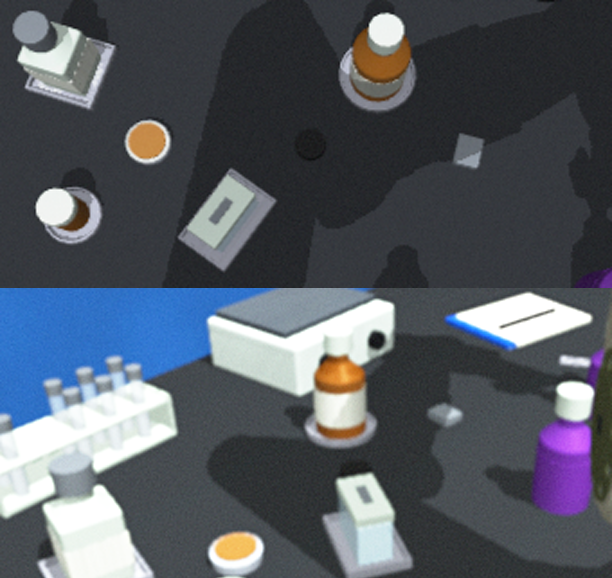

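```bash
python3 - <<'E'
from h import *
i=imaging.camera_info("top");t=cv2.imread("pics/t9raw.png").astype(int)
f=lambda p,z:back((p[0]/1.8+130,p[1]/1.8+95),z,i)
for n,p,z in [("sqcap",(36,31),.128),("roundcap",(386,33),.138),("jarR",(57,209),.059),("jarO",(222,210),.061),("dish",(148,142),.016),("slip",(468,151),.013)]:print(n,f(p,z)[:2].round(4))
# oblong lid yaw by corners
q=np.array([f(p,.061)[:2] for p in [(229,175),(257,192),(216,247),(189,230)]]);e=np.roll(q,-1,0)-q
print("lid",q.mean(0),np.degrees(np.arctan2(e[:,1],e[:,0]))%180)
a=t[95:255,130:470].astype(np.uint8);v=np.vstack
cv2.imwrite("pics/z.png",cv2.hconcat([cv2.resize(a[0:65,0:70],(560,520),interpolation=cv2.INTER_CUBIC)]))
E
```

```text
sqcap [0.6167 0.2731]
roundcap [ 0.6202 -0.0757]
jarR [0.4484 0.2614]
jarO [0.4509 0.089 ]
dish [0.5339 0.183 ]
slip [ 0.5331 -0.1805]
lid [0.45011537 0.08805126] [ 59.8528719  145.86469985  59.37998761 146.99872534]
```

View pics/z.png

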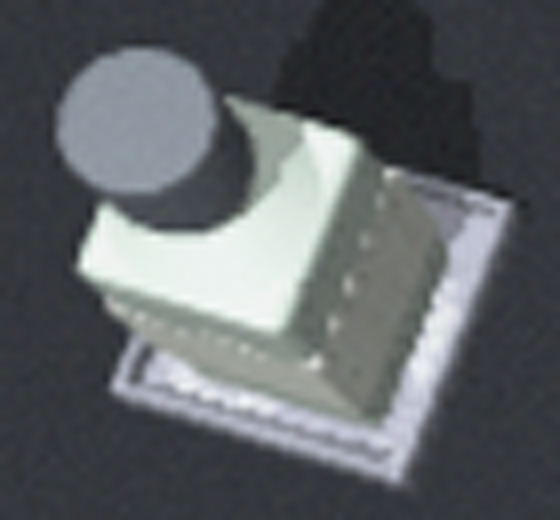

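```bash
python3 -c "
from workcell import env,get_state
print(get_state()['clock']);print(env.hand_in())"
```

```text
29.675
the job is handed in; nothing more can be done
None
```

All four containers are standing in their own trays, and I handed the job in at 29.7 s of the 102 s. The order was round bottle, square bottle, round jar, oblong jar, so both back-row bottles were in before either jar. Each was lowered slowly until it touched the tray floor, then released.

**Position and uprightness:** the final top view puts the caps and lids within about 5 mm of the tray centres, and the side view shows all visible containers upright. My first cap reading for the square bottle was about 10 mm off. A closer zoom showed I had included the cap's side by mistake, and the corrected reading is about 4 mm from centre.

**Alignment:** the square bottle's sides match its tray's to about 1°. The oblong jar's long edges match to about 1–2°. Its short edges read about 5° off, but they are only a few pixels long, so I trust the close wrist view, which showed it parallel.

**Bystanders:** the dish and the cover-slip box read within about 2 mm of where they started, which is the measuring error. The arm did not touch the purple look-alikes.

The detector's final labels for the dish and the round jar were unreliable, so I relied on the pictures for those.

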